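# Clamp a frame rail in the hold-down fixture

### The job

Slide the wooden frame rail along its channel until its end butts against the aluminium end stop. Then clamp it by turning the three bolt knobs on the bridge clockwise, each fully home to its own end stop: the middle knob first, then the two outer ones in either order. Leave the rail lying against the stop, and do not disturb the glue bottle, tape roll, screwdriver and parts box around it.

Things in the scene. Friction and masses are not known exactly. Their poses are not given: they have to be found in the camera images.
- fixture: the hold-down fixture, fixed to the bench, place and yaw vary: plywood base 130 (x) x 300 (y) x 12 mm, y = -185 to +115 mm; on it a channel along y between two wood strips (10 wide, 8 mm high, inner faces 39 mm apart, to y = +110 mm). Origin: on the bench under the middle knob; x across the channel, y along it away from the end stop, z up
- bridge_top (a point): centre of the top of the fixture's aluminium bridge plate, 112 (x) x 216 (y) x 12 mm, 60 mm over the bench, on four posts at x = +-46, y = +-92 mm; the rail passes under it; the three knobs stand on it at y = -75 (nearer the end stop), 0 and +75 mm
- stop_face (a point): middle of the face of the aluminium end stop (block 70 wide x 14 thick x 30 mm tall) that closes the -y end of the channel; axes as the fixture; the rail must touch this face
- rail_mid (a point): centre (half-way up) of the loose frame rail: plain light wood, 36 wide (x) x 320 long (y) x 22 mm tall, its +x edge lowered to 15 mm over the outer 9 mm; about 0.15 to 0.31 kg; it lies on the base (underside 12 mm over the bench) in the channel under the bridge, with 1.5 mm of play on each side. Its y axis runs along it, away from the end stop
- rail_head (a point): centre of the rail's end face next to the end stop, 160 mm from its centre; at the start 15 to 55 mm short of the stop along y; there is nothing in between
- rail_tail (a point): centre of the rail's other end face (36 x 22 mm), 160 mm from its centre, outside the base, hanging free 12 mm over the bench: push it here along -y, or pinch the rail's 36 mm width here from above
- knob_mid_grip (a point): middle knob, a captive bolt knob: disc 42 mm across, its top 74 mm over the bench, with an upright black grip bar 40 long, 14 thick, 32 mm tall; about 0.08 N m of friction, stays where it is left. Point: on its upright turning axis, 97 mm over the bench, 7 mm under the bar's top; the point's x lies along the bar, the white mark is on -x
- knob_stop_grip (a point): outer knob nearer the end stop, same knob and point as the middle one, 75 mm from it
- knob_open_grip (a point): outer knob farther from the end stop, same knob and point as the middle one, 75 mm from it
- knob_mid (a joint): middle knob: angle, 0 to 2.2 rad, grows as it turns clockwise seen from above (tightening); 2.2 is its hard end stop (tight), where the bar lies along the rail, white mark towards the end stop block. Starts at 0.3 to 1.5. As it turns a rubber pad under the bridge comes down 6 mm onto the rail
- knob_stop (a joint): outer knob nearer the end stop: angle, 0 to 2.2 rad, grows as it turns clockwise seen from above (tightening); 2.2 is its hard end stop (tight), where the bar lies along the rail, white mark towards the end stop block. Starts at 0.3 to 1.5. As it turns a rubber pad under the bridge comes down 6 mm onto the rail
- knob_open (a joint): outer knob farther from the end stop: angle, 0 to 2.2 rad, grows as it turns clockwise seen from above (tightening); 2.2 is its hard end stop (tight), where the bar lies along the rail, white mark towards the end stop block. Starts at 0.3 to 1.5. As it turns a rubber pad under the bridge comes down 6 mm onto the rail
- glue: bystander: glue bottle 56 mm across, 130 mm tall, standing; origin at its foot
- tape: bystander: tape roll, ring 90 mm across, 30 mm tall, lying flat; origin at its underside
- screwdriver_mid (a point): bystander: screwdriver lying flat, about 200 mm long along its x axis
- parts_box: bystander: open grey box 90 x 120 x 45 mm; origin at its underside
- rail: the same rail; origin at the centre of its underside, axes as point rail_mid

How it is judged:
On the way, in this order (a step that is already met when the one before it is completed fails the run):
1. the rail's end is against the end stop (within 3 mm) (y of rail_head in the frame of stop_face below 0.003 m), for 0.2 s.
2. the middle knob is at its end stop (within 0.12 rad) (value of joint knob_mid above 2.08 rad), for 0.1 s.
3. both outer knobs are at their end stops too (within 0.12 rad) (value of joint each of knob_stop, knob_open above 2.08 rad), for 0.1 s.
At the end, for the whole second after the job is handed in: The rail lies flat and still in its channel with its end within 3 mm of the end stop, and all three knobs are within 0.12 rad of their end stops (all of step 3 and y of rail_head in the frame of stop_face between -0.003 and 0.003 m and angle between rail_mid's own z axis and vertical below 0.05 rad and linear speed of rail below 0.01 m/s and value of joint knob_mid above 2.08 rad); the robot touches nothing.
It fails at once if an outer knob is tightened (past 1.95 rad) while the middle one is not yet tight (below 2.0 rad) (value of joint any of knob_stop, knob_open above 1.95 rad and value of joint knob_mid below 2 rad).
It fails at once if a knob is tightened (past 1.95 rad) while the rail is more than 4 mm from the end stop (y of rail_head in the frame of stop_face above 0.004 m and value of joint any of knob_mid, knob_stop, knob_open above 1.95 rad).
It fails at once if a bystander is moved by more than 30 mm (distance of any of glue, tape, parts_box, screwdriver_mid from where it was at the start of the episode above 0.03 m).
It fails at once if the glue bottle is tipped over (angle between glue's own z axis and vertical above 0.5 rad).
It also fails if it takes over 72 s, if anything falls off the work surface, if the arm or the gripper's body presses on something with over 40 N, if the wrist force passes 120 N, or if a joint passes its speed limit or range.

### The arm

A 6-joint arm with a two-finger parallel gripper is mounted at the origin on the work surface. World frame = base frame: x ahead of the robot, y to its left, z up, the work surface at z = 0. Lengths are in m, angles in rad, forces in N, time in s.
With the tool pointing down it reaches from about 0.275 to 1 m from the base axis. Payload 8.4 kg.
Tool frame: the origin (TCP) lies on the centre line of the jaws, within the pads' length; the fingertips stand 17 mm ahead of it and the grasp point (between the pads) lies 2 mm behind it (bot.tcp_to_tips is the z of the fingertips in the tool frame, in m); z points along the fingers, y is the line along which they close (so a half turn about z gives the same grasp; the last joint's range is limited). The gripper opens to 85 mm and grips with 20 to 120 N. Pads are 22 mm wide; open, the fingers measure 114 mm over their backs; the gripper's body (76 mm by 85 mm) begins 54 mm behind the grasp point. The pads swing forward as they close: fully open they stand 13 mm farther back than shut.
Start: joints at [-1.137, 0.353, 1.633, -0, 1.155, -0.002], TCP at [0.264, -0.567, 0.248] pointing down, gripper open.
Joint ranges: [-2.63, 2.63], [-0.92, 2.1], [0.06, 2.66], [-1.3, 4.44], [0, 2.69], [-3.02, 3.02]. Speed limits (rad/s): [2.22, 2.22, 2.79, 3.14, 3.14, 3.14].

### API

Orientations are given as a unit quaternion [x, y, z, w].
In Python, from workcell import bot, hand, kinematics, get_obs, vision, hand_in gives the robot as it stands. The module is installed in compiled form; this text tells all that it offers. Calls block until the motion is done:
- bot.reach(position, orientation): joint-space move of the TCP to a pose.
- bot.servo_line(position, ori=None, velocity=0.15): straight line of the TCP; ori=None keeps the orientation; velocity is the mean speed in m/s.
- bot.goto_joints(angles): joint-space move.
- hand.move_gripper(opening, strength=None): finger opening in m; strength is the grip in N (None keeps the last); returns when the fingers have stopped.
- bot.dwell(seconds).
- kinematics.solve_ik(position, orientation): joint angles nearest the present ones, or None.
- get_obs(): the state.
- vision.read_camera(name): name is "scene" or "side" or "wrist"; returns a dict with "frame" (400x640x3 uint8, red, green, blue), "intrinsics" (3x3 intrinsics, pixels), "view" (4x4, takes a point from world to camera coordinates). Camera axes: x right, y down, z forward; pixel columns grow to the right and rows downward; lengths in m; the calibration is good to about 2 mm. The wrist camera is an equidistant fisheye: a pixel r from the principal point sees the ray r / f radians off the axis. A picture is of the moment at which its call begins. There is no depth.
A pose or a line that the arm cannot do raises bot.IKError and nothing moves.
- hand_in(): hands the job in; it is judged then, once.
The state is a dict: "time_s": time; "joint_pos": joint angles; "joint_vel": joint speeds; "joint_efforts": joint torques, N m; "position": TCP position; "orientation": TCP orientation; "wrist_force": force on the tool from outside, world axes, zero at the start; "ft_torque": the same for the moment, N m; "gripper_width": finger opening in m; "grip_force": force on a finger pad.
Only numpy, scipy, OpenCV 4.12 (cv2) and the standard library are available. Lean on these libraries where they do the work, as an engineer would, in place of code of your own. Each camera call takes 0.05 s, during which the arm holds its last target. There are 200 camera calls.

## Working session

There is one attempt and no reset: what is moved stays moved. The work goes in short steps, each a Python script; the robot and the scene stay as the last script left them, time stands still between calls to the robot, and variables do not carry over. Pictures are saved under pics/ and viewed, at most 10 in all, crops included, and the job is handed in when it is done.

```bash
mkdir -p pics; ls; python3 - <<'E'
from workcell import *
import cv2,numpy as np
for n in ("scene","side"):
    c=vision.read_camera(n); cv2.imwrite(f"pics/{n}0.png",c["frame"][:,:,::-1]); print(n,c["intrinsics"].tolist(),np.round(c["view"],4).tolist())
print(get_obs())
E
```

```text
pics
scene [[395.8174909539798, 0.0, 323.19316243135006], [0.0, 395.8174909539798, 190.07941394679068], [0.0, 0.0, 1.0]] [[0.2642, 0.9644, 0.0075, -0.1193], [0.7482, -0.2, -0.6326, -0.3541], [-0.6086, 0.1728, -0.7744, 1.3712], [0.0, 0.0, 0.0, 1.0]]
side [[383.97517985975827, 0.0, 322.06249549933125], [0.0, 383.97517985975827, 196.35422866998252], [0.0, 0.0, 1.0]] [[0.9794, -0.2011, -0.0171, -0.5669], [-0.1385, -0.6081, -0.7817, 0.1159], [0.1468, 0.768, -0.6234, 0.912], [0.0, 0.0, 0.0, 1.0]]
{'time_s': 0.1, 'joint_pos': array([-1.13740653e+00,  3.53634290e-01,  1.63404143e+00,  3.05821980e-05,
        1.15521766e+00, -2.41601242e-03]), 'joint_vel': array([-1.23837526e-03, -1.29394987e-03, -1.84820194e-03, -7.48423146e-04,
       -6.30733079e-05,  2.43122712e-03]), 'joint_efforts': array([-1.98367976e-03, -6.06355405e+01, -3.42819250e+01,  7.28466375e-05,
        4.01468278e-03,  3.02155331e-05]), 'position': array([ 0.2636677 , -0.56621514,  0.24760999]), 'orientation': array([ 9.76354082e-01,  2.16176511e-01, -1.25400486e-04, -6.38311909e-04]), 'wrist_force': array([ 0.05498308,  0.22081401, -0.4606145 ]), 'ft_torque': array([-0.00341874, -0.02265978, -0.00936399]), 'grip_force': 0.0, 'gripper_width': 0.08533175396995005}
```

View pics/scene0.png

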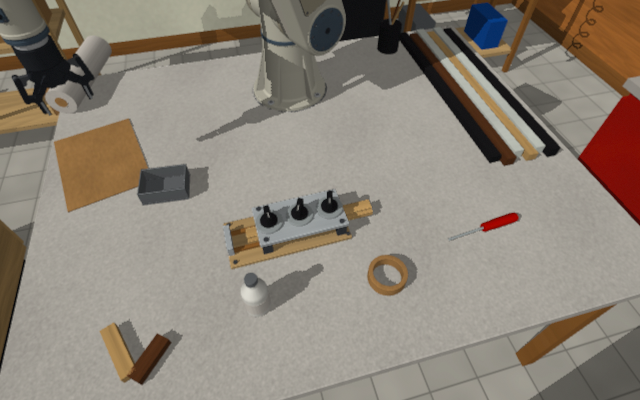

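View pics/side0.png

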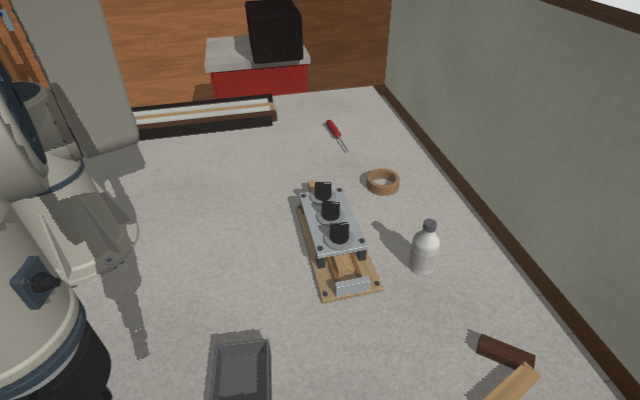

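Scene shows the fixture with its end stop at about (232,238) and the rail tail at (370,207). In the side view the stop is at (352,285) and the tail at (312,185). Next I'll enlarge both.

```bash
python3 - <<'E'
import cv2
a=cv2.imread("pics/scene0.png")[185:275,220:380]; cv2.imwrite("pics/s1.png",cv2.resize(a,None,fx=5,fy=5,interpolation=cv2.INTER_CUBIC))
a=cv2.imread("pics/side0.png")[175:305,290:390]; cv2.imwrite("pics/d1.png",cv2.resize(a,None,fx=4.5,fy=4.5,interpolation=cv2.INTER_CUBIC))
E
```

```text
(no output)
```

View pics/s1.png

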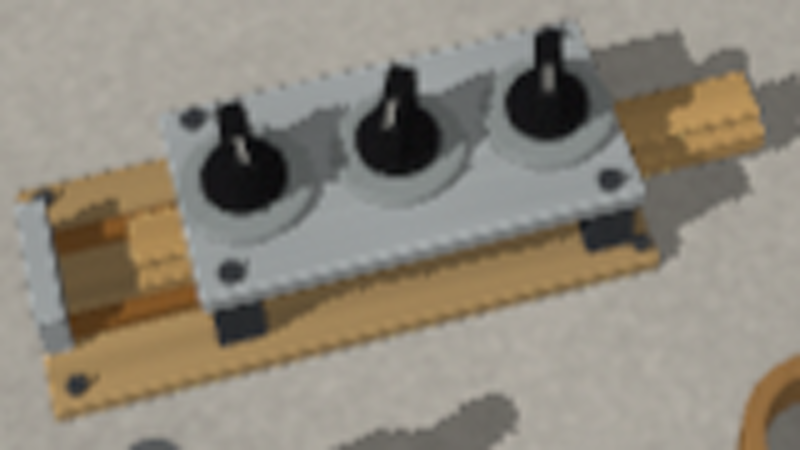

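View pics/d1.png

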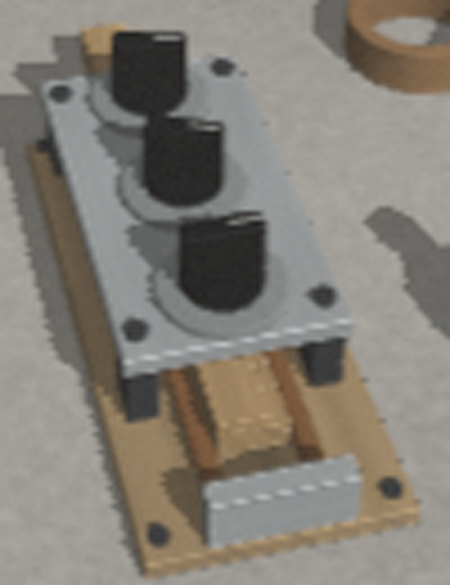

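Enlarged, the bridge's corner bolts and the base bolts are clear in both views. The bars lie roughly across the channel, with the marks on top. I'll triangulate and fit the fixture frame.

```bash
cat > h.py <<'E'
from workcell import *
import cv2,numpy as np
from scipy.optimize import least_squares
K={};V={}
K["scene"]=np.array([[395.8175,0,323.1932],[0,395.8175,190.0794],[0,0,1]]);K["side"]=np.array([[383.9752,0,322.0625],[0,383.9752,196.3542],[0,0,1]])
V["scene"]=np.array([[0.2642,0.9644,0.0075,-0.1193],[0.7482,-0.2,-0.6326,-0.3541],[-0.6086,0.1728,-0.7744,1.3712]])
V["side"]=np.array([[0.9794,-0.2011,-0.0171,-0.5669],[-0.1385,-0.6081,-0.7817,0.1159],[0.1468,0.768,-0.6234,0.912]])
fs=lambda u,v:np.array([220+(u+.5)/5-.5,185+(v+.5)/5-.5]); fd=lambda u,v:np.array([290+(u+.5)/4.5-.5,175+(v+.5)/4.5-.5])
def tri(a,b):
    X=cv2.triangulatePoints(K["scene"]@V["scene"],K["side"]@V["side"],fs(*a).reshape(2,1),fd(*b).reshape(2,1))[:,0]; return X[:3]/X[3]
def proj(n,P):
    p=K[n]@(V[n][:,:3]@P+V[n][:,3]); return p[:2]/p[2]
def ray(n,p,z):
    # point at height z
    d=V[n][:,:3].T@np.linalg.solve(K[n],np.r_[p,1]); c=-V[n][:,:3].T@V[n][:,3]; return c+d*(z-c[2])/d[2]
E
python3 - <<'E'
from h import *
np.set_printoptions(precision=4,suppress=True)
P={}
for k,a,b in [("b--",(193,118),(135,328)),("b+-",(231,271),(323,295)),("b++",(611,180),(222,67)),("base+-",(77,384),(391,487)),("base--",(45,193),(158,534)),("stop top+ in",(57,330),(358,460)),("rail head top-",(128,212),(218,450))]:
    P[k]=tri(a,b); print(k,P[k])
print("dist",np.linalg.norm(P["b--"]-P["b+-"]),np.linalg.norm(P["b++"]-P["b+-"]))
e=P["b++"]-P["b+-"]; yaw=np.arctan2(-e[0],e[1]); c=(P["b--"]+P["b++"])/2
print("yaw",yaw,"centre",c)
# fit (x,y,yaw,ztop) to bolts
obs=[("scene",fs(193,118),(-46,-92)),("scene",fs(231,271),(46,-92)),("scene",fs(611,180),(46,92)),("side",fd(135,328),(-46,-92)),("side",fd(323,295),(46,-92)),("side",fd(222,67),(46,92)),("side",fd(61,93),(-46,92))]
def W(q,p): 
    c,s=np.cos(q[2]),np.sin(q[2]); return np.array([q[0]+c*p[0]-s*p[1],q[1]+s*p[0]+c*p[1],p[2]])
f=lambda q:np.concatenate([proj(n,W(q,(x/1000,y/1000,q[3])))-o for n,o,(x,y) in obs])
r=least_squares(f,[c[0],c[1],yaw,.06]);print(r.x,r.fun)
q=r.x; np.save("fix.npy",q)
inv=lambda X:np.r_[np.array([[np.cos(q[2]),np.sin(q[2])],[-np.sin(q[2]),np.cos(q[2])]])@(X[:2]-q[:2]),X[2]]
for k in P: print(k,inv(P[k])*1000)
for p in [(745,72),(765,140)]: print("tail",inv(ray("scene",fs(*p),.034))*1000)
E
```

```text
b-- [ 0.5356 -0.188   0.0625]
b+- [ 0.627  -0.1857  0.0624]
b++ [ 0.6226 -0.0014  0.0614]
base+- [ 0.6384 -0.2657  0.0143]
base-- [ 0.5278 -0.2679  0.015 ]
stop top+ in [ 0.6216 -0.268   0.0391]
rail head top- [ 0.5609 -0.2314  0.0254]
dist 0.09145850027434776 0.18431723707670125
yaw 0.024067668984562352 centre [ 0.5791 -0.0947  0.062 ]
[ 0.5791 -0.0949  0.0245  0.0619] [-0.0912  0.2873 -0.1468  0.5686 -0.1513  0.124  -0.3218  0.0363 -0.2267
 -0.1614  0.01   -0.1948 -0.2329 -0.3727]
b-- [-45.7557 -91.9991  62.5462]
b+- [ 45.7026 -91.9915  62.3838]
b++ [45.7825 92.3233 61.4323]
base+- [  55.1064 -172.2507   14.2902]
base-- [ -55.5415 -171.7413   14.9806]
stop top+ in [  38.2331 -174.1438   39.0985]
rail head top- [ -21.5515 -136.0529   25.435 ]
tail [-17.0385 187.5552  34.    ]
tail [ 26.3904 181.7227  34.    ]
```

The fit is consistent: bolt spacing 91.5/184.3 mm against 92/184, plate top about 61 mm, and the tail at y ≈ 185 mm with a gap of about 36 mm. Now I'll push the rail.

```bash
cat >> h.py <<'E'
from scipy.spatial.transform import Rotation as R
q=np.load("fix.npy"); yaw=q[2]
def W(x,y,z):
    c,s=np.cos(yaw),np.sin(yaw); return np.array([q[0]+c*x-s*y,q[1]+s*x+c*y,z])
def ori(a): return (R.from_euler("z",a)*R.from_euler("x",np.pi)).as_quat()
E
python3 - <<'E'
from h import *
np.set_printoptions(precision=3,suppress=True)
for k in (-1,1):
    s=kinematics.solve_ik(W(0,230,0.2)*0+W(0,.23,.2),ori(yaw+k*np.pi/2)); print(k,s)
a=min((yaw-np.pi/2,yaw+np.pi/2),key=lambda a:abs(kinematics.solve_ik(W(0,.23,.2),ori(a))[5]))
hand.move_gripper(0.0,60)
bot.reach(W(0,.23,.2),ori(a))
bot.servo_line(W(0,.23,.037),velocity=.12)
f0=get_obs()["wrist_force"]; print(f0)
bot.servo_line(W(0,.174,.037),velocity=.05); print(get_obs()["wrist_force"]-f0)
y=.174
while y>.145:
    y-=.002; bot.servo_line(W(0,y,.037),velocity=.03); f=get_obs()["wrist_force"]-f0
    print(round(y,3),f, get_obs()["position"])
    if f[1]>12: break
c=vision.read_camera("scene"); im=c["frame"][185:275,220:380,::-1]; cv2.imwrite("pics/s2.png",cv2.resize(im,None,fx=5,fy=5,interpolation=cv2.INTER_CUBIC))
print(get_obs()["time_s"])
E
```

```text
-1 [ 0.229  0.348  1.758 -0.     1.036 -2.937]
1 [ 0.229  0.348  1.758 -0.     1.036  0.204]
[-0.163  1.132 -0.178]
[ 0.147 -1.92  -0.283]
0.172 [ 0.053 -1.221 -0.424] [0.575 0.077 0.037]
0.17 [ 0.676 -1.277  1.048] [0.575 0.075 0.037]
0.168 [ 0.587 -1.778  0.15 ] [0.575 0.073 0.037]
0.166 [-0.097 -1.082 -0.15 ] [0.575 0.071 0.037]
0.164 [ 0.459 -1.493  0.049] [0.575 0.069 0.037]
0.162 [ 0.119 -0.433  0.907] [0.575 0.067 0.037]
0.16 [-0.036 -0.595  0.581] [0.575 0.065 0.037]
0.158 [-0.269  8.9   -0.731] [0.575 0.064 0.037]
0.156 [-1.442 20.7   -0.891] [0.575 0.064 0.037]
8.65
```

View pics/s2.png

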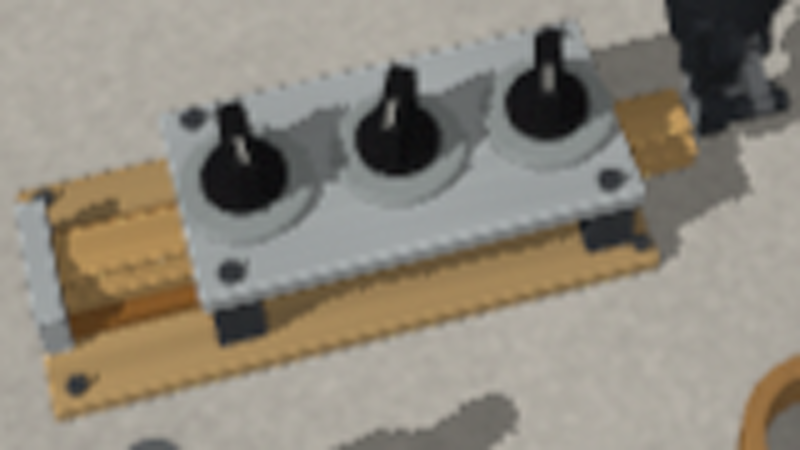

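The rail now meets the end stop (left end at about (65,240)). A hard contact at TCP y = 0.159 matches the predicted 0.160. Next are wrist views of the knobs from two places.

```bash
python3 - <<'E'
from h import *
bot.servo_line(W(0,.19,.037),velocity=.1); bot.servo_line(W(0,.19,.24),velocity=.25)
ims=[]
hand.move_gripper(.05)
for i,y in enumerate((-.03,.03)):
    bot.reach(W(0,y,.24),ori(yaw+np.pi/2)); bot.dwell(.3)
    c=vision.read_camera("wrist"); np.savez(f"w{i}.npz",**c); ims.append(c["frame"][:,:,::-1])
print(c["intrinsics"],c["view"],get_obs()["position"],get_obs()["joint_pos"],get_obs()["time_s"])
cv2.imwrite("pics/w.png",cv2.resize(np.vstack(ims),(480,600)))
cv2.imwrite("pics/wa.png",ims[0])
E
```

```text
[[309.70691629   0.         315.98289007]
 [  0.         309.70691629 201.68662189]
 [  0.           0.           1.        ]] [[ 9.99714297e-01  2.38998072e-02 -3.51215326e-04 -5.76704702e-01]
 [ 2.28990932e-02 -9.53435786e-01  3.00725510e-01 -1.12482669e-01]
 [ 6.85242045e-03 -3.00647635e-01 -9.53710671e-01  3.48407806e-01]
 [ 0.00000000e+00  0.00000000e+00  0.00000000e+00  1.00000000e+00]] [ 0.5783622  -0.06556201  0.23996926] [-1.15410883e-01  2.94948870e-01  1.73593347e+00 -8.44645143e-05
  1.11071480e+00 -1.38904542e-01] 12.5667
```

View pics/wa.png

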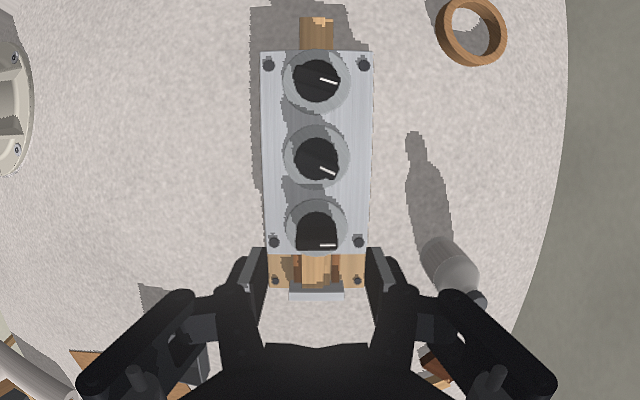

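The wrist view shows three knobs at about (316,80), (316,158) and (316,228), with the white marks towards +x. I'll enlarge both places side by side.

```bash
python3 - <<'E'
import numpy as np,cv2
a=np.load("w0.npz")["frame"][50:255,270:365,::-1]; b=np.load("w1.npz")["frame"][100:305,270:365,::-1]
cv2.imwrite("pics/wc.png",cv2.resize(np.hstack([a,b]),None,fx=2.9,fy=2.9,interpolation=cv2.INTER_CUBIC))
E
```

```text
(no output)
```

View pics/wc.png

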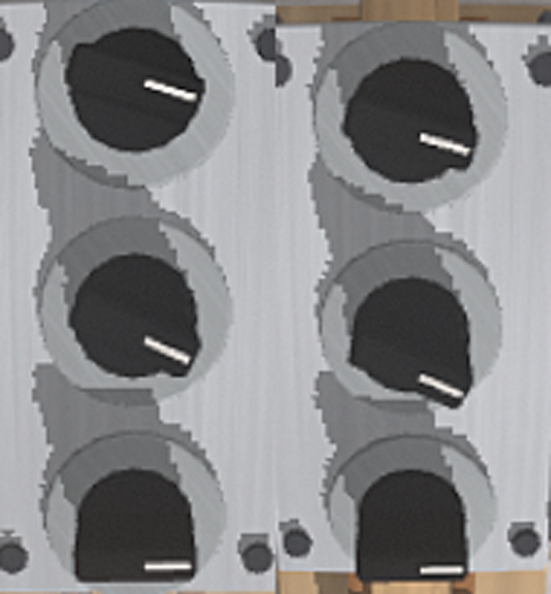

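```bash
python3 - <<'E'
from h import *
np.set_printoptions(precision=4,suppress=True)
D=[np.load(f"w{i}.npz") for i in (0,1)]
def r(d,px):
    k=d["intrinsics"];m=(px-k[:2,2])/k[0,0];t=np.linalg.norm(m);v=np.r_[np.sin(t)*m/t,np.cos(t)]
    Vw=d["view"];return -Vw[:3,:3].T@Vw[:3,3],Vw[:3,:3].T@v
def t2(a,b):
    A=0;B=0
    for d,p in zip(D,(np.array([270+a[0]/2.9,50+a[1]/2.9])-.33,np.array([270+(b[0]-275.5)/2.9,100+b[1]/2.9])-.33)):
        c,v=r(d,p);M=np.eye(3)-np.outer(v,v);A=A+M;B=B+M@c
    return np.linalg.solve(A,B)
S={"open":((146,83),(421,136),(196,98),(469,152),.075),"mid":((147,341),(421,377),(189,361),(462,395),0),"stop":((146,567),(421,571),(190,566),(463,570),-.075)}
for k,(a,b,c,d,y) in S.items():
    i,o=t2(a,b),t2(c,d); e=(o-i)[:2]; e=e/np.linalg.norm(e); ctr=W(0,y,0)[:2]
    th=np.arctan2(e[1],e[0])
    print(k,i,o,"mark dir rel fixture",th-yaw,"joint",2.2-(th-yaw+np.pi/2),"axis est",o[:2]-.0195*e,"pred",ctr)
E
```

```text
open [ 0.5807 -0.0223  0.1035] [ 0.5949 -0.0263  0.1057] mark dir rel fixture -0.3026839795296185 joint 0.9318876527347222 axis est [ 0.5762 -0.021 ] pred [ 0.5772 -0.0199]
mid [ 0.583  -0.0984  0.1031] [ 0.596  -0.1039  0.1041] mark dir rel fixture -0.427445750059376 joint 1.0566494232644796 axis est [ 0.578  -0.0963] pred [ 0.5791 -0.0949]
stop [ 0.585  -0.1709  0.106 ] [ 0.5993 -0.1702  0.1061] mark dir rel fixture 0.025591049905803808 joint 0.6036126232992998 axis est [ 0.5799 -0.1712] pred [ 0.5809 -0.1698]
```

The measured axes agree with the fixture fit to about 1.5 mm, and the bar tops are at 0.105 (stated 0.106). Start angles are about 0.93, 1.06 and 0.60. Now the middle knob.

```bash
cat >> h.py <<'E'
def turn(y,rel):
    x0=W(-.0005,y-.0005,.097); up=x0+[0,0,.07]
    a=yaw+rel+np.pi; end=yaw+np.pi/2
    hand.move_gripper(.05,70); bot.reach(up,ori(a)); bot.servo_line(x0,velocity=.12)
    f0=get_obs(); hand.move_gripper(0,70); o=get_obs(); print("grip",o["gripper_width"],o["wrist_force"]-f0["wrist_force"])
    n=int(np.ceil((a-end)/.3))
    for t in np.linspace(a,end+.1,n+1)[1:]: bot.reach(x0,ori(t))
    t=end+.1
    while t>end-.12:
        t-=.04; bot.reach(x0,ori(t)); bot.dwell(.1); o=get_obs(); m=o["ft_torque"]-f0["ft_torque"]
        print(round(t-end,3),"Mz",round(m[2],3),"F",np.round(o["wrist_force"]-f0["wrist_force"],1),"w",round(o["gripper_width"],4))
        if abs(m[2])>.6: break
    hand.move_gripper(.05); bot.servo_line(up,velocity=.2); print(get_obs()["time_s"])
E
python3 - <<'E'
from h import *
turn(0,-.427)
bot.reach(W(0,-.03,.24),ori(yaw+np.pi/2)); bot.dwell(.3)
im=vision.read_camera("wrist")["frame"][40:300,250:380,::-1]; cv2.imwrite("pics/m1.png",cv2.resize(im,None,fx=2.2,fy=2.2))
E
```

```text
grip 0.01268217597899503 [-2.13814281 -3.65515154  5.63905467]
0.06 Mz -0.008 F [-0.8 -1.5  5.7] w 0.0129
0.02 Mz 0.027 F [ 0.3 -0.9  4.5] w 0.0124
-0.02 Mz 0.99 F [-0.8 -0.8  5.6] w 0.0126
18.4583
```

View pics/m1.png

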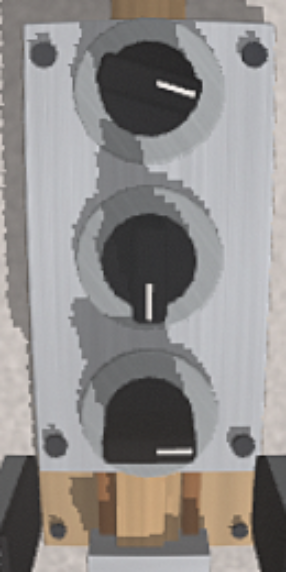

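The middle bar now lies along the rail with its mark towards the stop, and the hard stop was felt at 0.99 N m. The outer knobs are next.

```bash
python3 - <<'E'
from h import *
turn(.075,-.303); turn(-.075,.026)
bot.reach(W(0,-.03,.24),ori(yaw+np.pi/2)); bot.dwell(.3)
im=vision.read_camera("wrist")["frame"][40:300,250:380,::-1]; cv2.imwrite("pics/m2.png",cv2.resize(im,None,fx=2.2,fy=2.2))
print(get_obs()["time_s"])
E
```

```text
grip 0.012499699480820425 [-3.06687183 -4.65997386  7.49455414]
0.06 Mz -0.122 F [-1.5 -3.6  7.1] w 0.0128
0.02 Mz -0.098 F [-1.5 -4.1  7.5] w 0.0127
-0.02 Mz 0.646 F [-1.7 -3.6  6.1] w 0.0127
25.2583
grip 0.012707229847177091 [-2.08742869 -4.26095036  6.05910346]
0.06 Mz -0.081 F [-1.4 -2.2  4.4] w 0.0128
0.02 Mz -0.092 F [-0.8 -3.   5.3] w 0.0127
-0.02 Mz 0.93 F [-0.5 -1.9  5.7] w 0.0124
32.35
33.1333
```

View pics/m2.png

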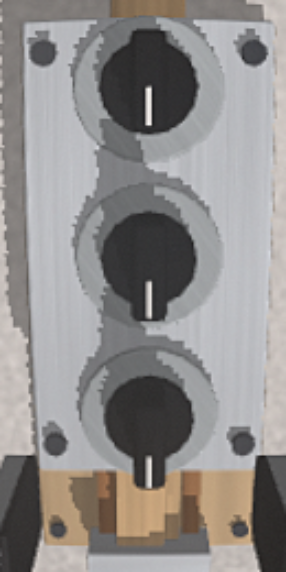

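All three marks point at the stop, the rail still meets the stop block (at about (150,540)), and the hand is clear. I'm handing the job in.

```bash
python3 -c "
from workcell import *
print(hand_in())"
```

```text
the job is handed in; nothing more can be done
None
```

I slid the rail against the end stop, turned the middle knob and then both outer knobs to their hard stops, and handed the job in at about 33 s; the hand-in gave no verdict.

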